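# Push the stuck plug out of the racking tube

### The arm

A 6-joint arm with a two-finger parallel gripper is mounted at the origin on the work surface. World frame = base frame: x ahead of the robot, y to its left, z up, the work surface at z = 0. Lengths are in mm, angles in rad, forces in N, time in s.
With the tool pointing down it reaches from about 350 to 975 mm from the base axis. Payload 7.1 kg.
Tool frame: the origin (TCP) lies on the front face of the gripper's body, between the roots of the fingers; the fingertips stand 80 mm ahead of it and the grasp point (between the pads) lies 61 mm ahead of it (env.tips_ahead is the distance from the TCP to the fingertips, in mm); z points along the fingers, y is the direction in which the jaws open and shut (so a half turn about z gives the same grasp; the last joint's range is limited). The gripper opens to 88 mm and grips with 3 to 60 N. Pads are 20 mm wide; open, the fingers measure 115 mm over their backs; the gripper's body (75 mm by 178 mm) begins 61 mm behind the grasp point.
Start: joints at [1.088, 0.423, 1.63, -0, 1.089, -0.019], TCP at [279.561, 558.973, 302.675] pointing down, gripper open.
Joint ranges: [-3, 3], [-0.9, 2.11], [0.09, 2.58], [-1.31, 4.45], [0.11, 2.69], [-2.54, 2.54]. Speed limits (rad/s): [2.39, 2.39, 3.01, 3.14, 3.14, 3.14].

### API

Orientations are given as a unit quaternion [x, y, z, w].
In Python, from station import env, set_gripper, viewer, workorder gives the robot as it stands. Calls block until the motion is done:
- env.reach(position, orientation): joint-space move of the TCP to a pose.
- env.move_l(position, rot=None, rate=150, f_stop=None): straight line of the TCP; rot=None keeps the orientation; rate is the mean speed in mm/s. With f_stop (N) it stops when the force on the tool has changed by that much, and returns True; else False.
- env.move_joints(angles): joint-space move.
- set_gripper(opening): finger opening in mm; the grip force is fixed at half the most; returns when the fingers have stopped.
- env.hold(seconds).
- env.ik(position, orientation): joint angles nearest the present ones, or None.
- env.read_state(): the state.
- viewer.camera(name): name is "scene" or "top" or "wrist"; returns the picture (400x640x3 uint8, blue, green, red); there is no depth.
- viewer.camera_params(name): a dict with "fx", "fy", "cx", "cy" (pixels), "pose" (4x4, takes a point from camera to world coordinates); the wrist camera has in their place "tool_from_camera" (4x4, takes a point from camera to tool coordinates, whose origin is the TCP and whose axes are the flange's). Camera axes: x right, y up, looking along -z (the intrinsics and any distortion apply to the point x, -y, -z); pixel columns grow to the right and rows downward; lengths in mm; the calibration is good to about 2 mm. A picture is of the moment at which its call begins: read the wrist's pose just before it. camera_params takes no time and is no camera call.
A pose or a line that the arm cannot do raises env.IKError and nothing moves.
- workorder.sign_off(): hands the job in, once; it reports no verdict.
The state is a dict: "time_s": time; "qpos": joint angles; "dq": joint speeds; "tau": joint torques, N m; "tool_pos": TCP position; "orientation": TCP orientation; "force": force on the tool from outside, world axes, zero at the start; "wrist_torque": the same for the moment, N m; "width": finger opening in mm.
Only numpy, scipy, OpenCV 4.12 (cv2) and the standard library are available. Lean on these libraries where they do the work, as an engineer would, in place of code of your own. Each camera call takes 0.05 s, during which the arm holds its last target. There are 200 camera calls.

### The job

One of the two white square tubes on the stand has an orange plug stuck in it. Take the aluminium push rod with the yellow grip from its rack, push it through that tube from the side away from the blue bin so that the orange plug drops out of the far end into the blue bin, then draw the rod out and lay it back in its rack where it lay. Use the rod on the plug, not the fingers, and leave the grey plug, the thick wooden bar and the white and black camera dome where they are.

Things in the scene. Friction and masses are not known exactly. Their poses are not given: they have to be found in the camera images.
- rod: Push rod: round aluminium bar, 16 mm diameter, 300 mm long along its own y axis, both ends alike, with a yellow square grip sleeve (24 x 24 mm, 70 mm long) round its middle. Origin and centre of mass at its middle, on its axis. About 0.16 kg. It starts lying level in one lane of the rack, along the rack's y, a sleeve face up, its axis 51 mm above the table.
- rack: Fixed rack, origin on the table under its middle. Two lanes along its y, at x = -70 and +70 mm: one holds the rod, the other the thick bar. A lane is two black V saddles at y = -85 and +85 mm, 16 mm long; each V opens 90 degrees, 60 mm wide at its mouth, rims 70 mm above the table. Between the saddles is only the base board, top 10 mm above the table.
- stand: Fixed stand, origin on the table under its middle. Two white square tubes run level along its y, axes at x = -55 and +55 mm, 140 mm above the table, 90 mm long (y = -45 to +45 mm), bore 46 mm, wall 4 mm, ends open, a 24 mm slot along the top. Rod in at the -y end, plug out at the +y end. A spring shoe on each bore's +x wall grips the plug: 3 to 8 N moves it; with no plug its face is 15 mm off axis.
- bin: Blue open bin fixed to the stand beyond the tubes' +y ends, its axes as the stand's. Origin under its middle on the table, 145 mm along y from the stand's origin. 250 mm (x) by 170 mm (y), rim 80 mm high, walls and floor 5 mm. It catches the plug below the tubes.
- plug: Orange plastic plug, 40 mm cube, mass about 0.06 kg, origin at its centre; stuck in one of the two tubes, within 10 mm of mid length, 3 mm to the -x side of the tube axis and 3 mm below it. This is the one to push out.
- spare_plug: Grey plastic plug, same size, origin at its centre, held in the other tube. Leave it there.
- thick_bar: Wooden bar, 50 mm diameter, 260 mm long along its own y axis, origin at its middle; lies in the other lane of the rack, its top about 100 mm above the table. Too thick for the tubes. Leave it.
- camera_dome: Bystander: white and black camera dome, 68 mm diameter, 61 mm high, origin at the centre of its underside, standing on the table. Leave it.
There are look-alikes about, which are no part of the job. Of the things that look like the plug, the middle-sized one is meant.

How it is judged (in metres and radians):
On the way, in this order (a step that is already met when the one before it is completed fails the run):
1. the rod presses on the orange plug while the plug is still in its tube (contact force between rod and plug above 0.5 N and y of plug in the frame of stand below 0.04 m and z of plug in the frame of stand above 0.12 m), for 0.02 s.
2. the orange plug lies in the blue bin (z of plug in the frame of bin below 0.065 m and x of plug in the frame of bin between -0.125 and 0.125 m and y of plug in the frame of bin between -0.085 and 0.085 m), for 0.1 s.
At the end, for the whole second after the job is handed in: The orange plug lies at rest in the blue bin, and the rod lies at rest in its own rack lane, level within about 5 degrees, its middle within 30 mm of where it started (all of step 2 and distance of rod from where it was at the start of the episode below 0.03 m and angle between rod's own y axis and vertical between 1.47 and 1.67 rad and linear speed of each of rod, plug below 0.03 m/s); the robot touches nothing.
It fails at once if the fingers touch the orange plug (contact force between the fingers and plug above 1 N).
It fails at once if the grey plug is moved more than 15 mm (distance of spare_plug from where it was at the start of the episode above 0.015 m).
It fails at once if the thick bar is moved more than 25 mm (distance of thick_bar from where it was at the start of the episode above 0.025 m).
It fails at once if the camera dome is moved more than 25 mm (distance of camera_dome from where it was at the start of the episode above 0.025 m).
It also fails if it takes over 58 s, if anything falls off the work surface, if the arm or the gripper's body presses on something with over 40 N, if the wrist force passes 120 N, or if a joint passes its speed limit or range.

## Working session

There is one attempt and no reset: what is moved stays moved. The work goes in short steps, each a Python script; the robot and the scene stay as the last script left them, time stands still between calls to the robot, and variables do not carry over. Pictures are saved under pics/ and viewed, about 8 in all and at most 12, crops included, and the job is handed in when it is done.

```bash
ls; mkdir -p pics
python3 - <<'E'
from station import env, set_gripper, viewer, workorder
import cv2, numpy as np
s=env.read_state(); print(s['time_s'],s['tool_pos'],s['orientation'],s['width'])
for n in ['scene','top']:
    p=viewer.camera_params(n); print(n,{k:(np.round(v,3).tolist() if hasattr(v,'shape') or isinstance(v,list) else v) for k,v in p.items()})
    cv2.imwrite(f'pics/{n}0.png',viewer.camera(n))
p=viewer.camera_params('wrist');print(p)
E
```

```text
pics
0.0 [279.35911138 558.60784739 301.91613265] [ 2.29813660e-01  9.73234353e-01 -7.36013022e-04 -1.82319603e-04] 87.6716122185877
scene {'fx': 391.24680558010243, 'fy': 391.24680558010243, 'cx': 318.2970667946149, 'cy': 200.40169096667694, 'pose': [[0.729, -0.545, 0.415, 907.114], [0.685, 0.566, -0.459, -350.393], [0.016, 0.619, 0.786, 801.38], [0.0, 0.0, 0.0, 1.0]]}
top {'fx': 420.2761549811708, 'fy': 420.2761549811708, 'cx': 312.99507434226194, 'cy': 205.9269208415701, 'pose': [[0.0, 0.997, -0.08, 474.983], [-1.0, 0.0, 0.005, 59.868], [0.005, 0.08, 0.997, 1066.676], [0.0, 0.0, 0.0, 1.0]]}
{'fx': 357.79024275697066, 'fy': 357.79024275697066, 'cx': 314.6609812251481, 'cy': 195.80182520918345, 'tool_from_camera': array([[ 6.19997059e-05,  9.55504094e-01,  2.94977833e-01,
         8.17747393e+01],
       [ 9.99999891e-01, -1.95429361e-04,  4.22858404e-04,
         4.60468802e-01],
       [ 4.61690266e-04,  2.94977775e-01, -9.55504003e-01,
        -8.29328475e+01],
       [ 0.00000000e+00,  0.00000000e+00,  0.00000000e+00,
         1.00000000e+00]])}
```

View pics/scene0.png

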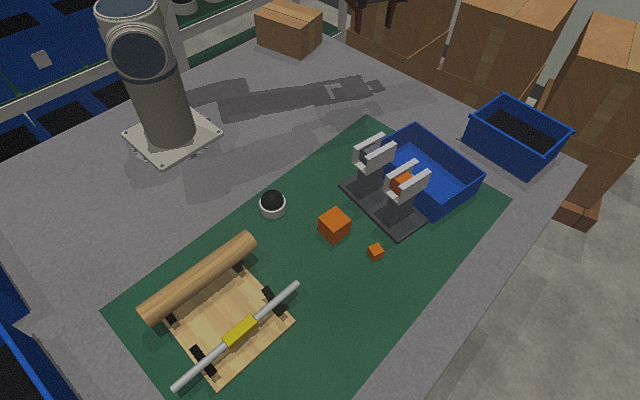

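View pics/top0.png

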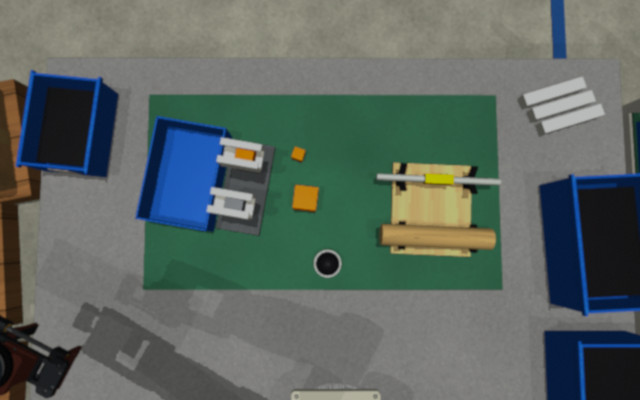

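The tube nearer the top of the top view, at about (242,154), holds the orange plug. The other tube, about (232,203), holds the grey one. The rod lies at (378..500, ~180) with its yellow sleeve at (439,179), and the dome is at (327,263). The loose orange cubes at (306,198) and (298,154) are decoys. Next I'll measure from the top view and take wrist close-ups.

```bash
cat > h.py <<'E'
from station import env, set_gripper, viewer, workorder
import cv2, numpy as np
from scipy.spatial.transform import Rotation as R
def quat(a):  # tool down, tool x at world angle a
    x=np.array([np.cos(a),np.sin(a),0]); z=np.array([0,0,-1.]); return R.from_matrix(np.c_[x,np.cross(z,x),z]).as_quat()
def snap(name):
    p=viewer.camera_params(name); s=env.read_state()
    if name=='wrist':
        T=np.eye(4);T[:3,:3]=R.from_quat(s['orientation']).as_matrix();T[:3,3]=s['tool_pos'];P=T@p['tool_from_camera']
    else: P=np.array(p['pose'])
    return viewer.camera(name),(p,P)
def cast(c,uv,z):
    p,P=c; uv=np.atleast_2d(uv).astype(float)
    d=np.c_[(uv[:,0]-p['cx'])/p['fx'],-(uv[:,1]-p['cy'])/p['fy'],-np.ones(len(uv))]@P[:3,:3].T
    return P[:3,3]+d*((z-P[2,3])/d[:,2])[:,None]
def blobs(m,amin=30):
    m=m.astype(np.uint8)*255
    return sorted([c for c in cv2.findContours(m,cv2.RETR_EXTERNAL,cv2.CHAIN_APPROX_NONE)[0] if cv2.contourArea(c)>amin],key=cv2.contourArea,reverse=True)
def hsv(im): return cv2.split(cv2.cvtColor(im,cv2.COLOR_BGR2HSV))
E
python3 - <<'E'
from h import *
im,c=snap('top'); h,s,v=hsv(im)
def show(n,m,z,amin):
    for b in blobs(m,amin):
        x,y,w,hh=cv2.boundingRect(b)
        if not(130<x<510 and 90<y<300): continue
        r=cv2.minAreaRect(b); print(n,np.round(r[0],1),np.round(r[1],1),round(r[2],1),np.round(cast(c,[r[0]],z)[0]),np.round(cast(c,cv2.boxPoints(r),z)[:,:2]).tolist())
show('yel',(h>22)&(h<35)&(s>150)&(v>100),63,30)
show('ora',(h>5)&(h<20)&(s>190)&(v>100),140,10)
show('white',(s<40)&(v>170),167,40)
E
```

```text
yel [439.  178.5] [11. 28.] 90.0 [ 622. -249.   63.] [[635.0, -216.0], [636.0, -284.0], [609.0, -283.0], [609.0, -215.0]]
ora [305.2 197.7] [22.9 23.8] 6.7 [568.  72. 140.] [[544.0, 101.0], [597.0, 95.0], [591.0, 44.0], [539.0, 50.0]]
ora [244.7 153.8] [17.8  8.2] 11.3 [666. 207. 140.] [[661.0, 229.0], [679.0, 225.0], [671.0, 186.0], [653.0, 189.0]]
ora [298.1 153.7] [11.4 11.4] 18.4 [666.  88. 140.] [[658.0, 104.0], [683.0, 96.0], [675.0, 72.0], [650.0, 80.0]]
white [230.  207.5] [43.9 14.3] 9.7 [544. 233. 167.] [[537.0, 282.0], [567.0, 277.0], [551.0, 184.0], [521.0, 189.0]]
white [239.1 158.8] [43.5 11.2] 9.9 [650. 215. 167.] [[646.0, 263.0], [670.0, 260.0], [654.0, 167.0], [629.0, 171.0]]
white [230.6 193.9] [40.  6.] 9.8 [573. 232. 167.] [[574.0, 276.0], [587.0, 274.0], [572.0, 189.0], [559.0, 191.0]]
white [240.3 143.9] [39.8  5.5] 10.1 [682. 213. 167.] [[684.0, 256.0], [696.0, 255.0], [681.0, 169.0], [669.0, 171.0]]
white [400.5 176.9] [45.   2.6] 2.5 [ 610. -134.  167.] [[610.0, -85.0], [615.0, -86.0], [611.0, -183.0], [605.0, -183.0]]
white [477.  180.4] [44.1  2.4] 2.3 [ 603. -300.  167.] [[602.0, -252.0], [607.0, -252.0], [603.0, -347.0], [598.0, -347.0]]
```

Run:
```python
from h import *
import pickle
env.reach([662,214,420],quat(np.radians(80))); env.hold(0.3)
a=snap('wrist'); cv2.imwrite('pics/w_stand.png',a[0])
env.reach([622,-249,300],quat(np.radians(87.4))); env.hold(0.3)
b=snap('wrist'); cv2.imwrite('pics/w_rod.png',b[0])
pickle.dump((a,b),open('w.pkl','wb'))
s=env.read_state();print(s['time_s'],s['qpos'],s['tool_pos'])
cv2.imwrite('pics/w_both.png',cv2.resize(np.vstack([a[0],b[0]]),(480,600)))
```

```text
4.5083 [-3.97852533e-01  4.91651042e-01  1.52511108e+00  7.60750617e-06
  1.12472107e+00 -3.53144363e-01] [ 622.18925089 -248.57395029  300.0877063 ]
```

View pics/w_both.png

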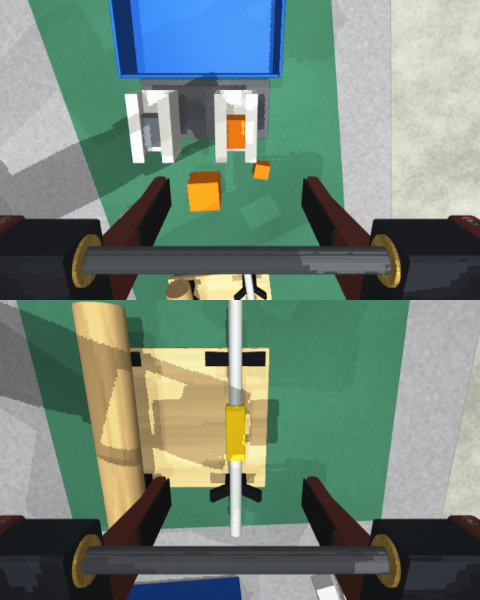

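The upper half of the montage shows the stand. The orange plug is in the right-hand tube at about (313,168) full-size px, and the grey one is in the left tube. The lower half shows the rod with its sleeve at about (313,177). Both views are usable.

Run:
```python
from h import *
import pickle
a,b=pickle.load(open('w.pkl','rb'))
im,c=b; h,s,v=hsv(im)
r0=blobs((h>22)&(h<32)&(s>170)&(v>90),200)[0]; r=cv2.minAreaRect(r0)
print('yel',r,np.round(cast(c,[r[0]],63)[0],1),np.round(cast(c,cv2.boxPoints(r),63)[:,:2],1).tolist())
# rod: bright neutral blobs
for bl in blobs((s<30)&(v>120),200):
    x,y,w,hh=cv2.boundingRect(bl)
    if 270<x<350 and w<80: 
        r=cv2.minAreaRect(bl); print('rod',(x,y,w,hh),np.round(cast(c,cv2.boxPoints(r),55)[:,:2],1).tolist())
im,c=a; h,s,v=hsv(im)
for bl in blobs((s<40)&(v>150),150):
    x,y,w,hh=cv2.boundingRect(bl)
    if 150<x<360 and y<240 and w<80: print('white',(x,y,w,hh),np.round(cast(c,cv2.boxPoints(cv2.minAreaRect(bl)),167)[:,:2],1).tolist())
for bl in blobs((h>5)&(h<20)&(s>190)&(v>100),100):
    r=cv2.minAreaRect(bl); print('ora',r)
k=cv2.resize(im[100:250,140:380],None,fx=2.5,fy=2.5,interpolation=cv2.INTER_CUBIC); k2=cv2.resize(b[0][60:320,240:400],(231,375)); cv2.imwrite('pics/crop.png',np.hstack([k[:375],k2])[:, :800])
```

```text
yel ((313.5, 175.5), (75.0, 25.0), 90.0) [ 621.  -245.9   63. ] [[611.5, -211.1], [633.7, -212.0], [631.2, -283.1], [607.5, -282.0]]
rod (304, 0, 19, 140) [[619.9, -99.5], [634.6, -100.2], [630.2, -213.9], [613.8, -213.2]]
white (285, 120, 59, 97) [[643.2, 269.8], [695.9, 260.5], [681.8, 167.2], [624.7, 177.2]]
white (188, 120, 44, 98) [[555.1, 285.2], [594.2, 278.4], [571.2, 185.5], [528.7, 192.9]]
white (166, 125, 27, 93) [[533.5, 284.3], [549.2, 283.4], [534.2, 192.3], [517.2, 193.1]]
ora ((272.11737060546875, 254.7306671142578), (50.9820671081543, 44.09686279296875), 86.98721313476562)
ora ((314.5, 175.5), (43.0, 23.0), 90.0)
ora ((348.0499572753906, 226.1499786376953), (21.637468338012695, 23.47594451904297), 8.130102157592773)
```

View pics/crop.png

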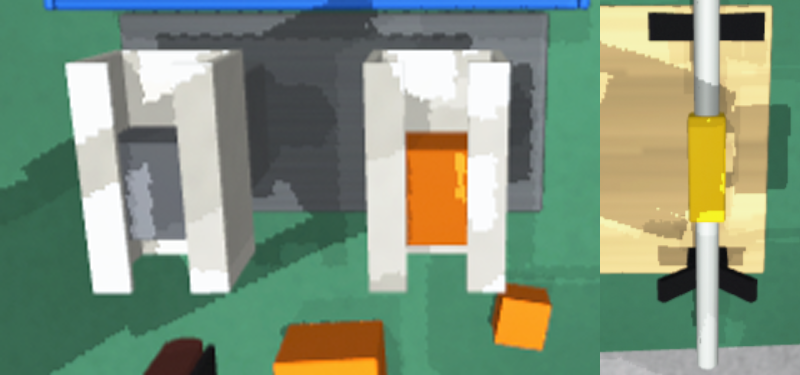

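The crop shows the orange plug seated mid-tube. The tube's top corners are at crop (364,63), (508,62), (370,292) and (505,292). I'll cast those onto z=167.

Run:
```python
from h import *
import pickle
a,b=pickle.load(open('w.pkl','rb')); c=a[1]
k=np.array([[364,63],[508,62],[370,292],[505,292],[405,292],[468,292],[405,63],[470,63],[67,63],[95,292],[230,292]])/2.5+[140,100]
p=cast(c,k,167)[:,:2]; print(np.round(p,1).tolist())
print('centre',p[:4].mean(0),'near',p[2:4].mean(0),'far',p[:2].mean(0))
d=p[:2].mean(0)-p[2:4].mean(0); print('len',np.hypot(*d),'ang',np.degrees(np.arctan2(d[1],d[0])),'width',np.linalg.norm(p[0]-p[1]),np.linalg.norm(p[2]-p[3]))
for i,j in((2,0),(3,1),(4,6),(5,7),(9,8)): e=p[j]-p[i];print(np.degrees(np.arctan2(e[1],e[0])))
print('perp near',[np.degrees(np.arctan2(*(p[3]-p[2])[::-1])),np.degrees(np.arctan2(*(p[3]-p[9])[::-1]))],np.linalg.norm(p[3]-p[9]))
q=cast(c,[[314.5,154],[314.5,197]],157)[:,:2];print('plug',q)
# angles from the top view, grey tube too
im,c=snap('top'); h,s,v=hsv(im)
for bl in blobs((s<40)&(v>170),40):
    x,y,w,hh=cv2.boundingRect(bl)
    if 200<x<270 and 130<y<220:
        vx,vy,x0,y0=cv2.fitLine(bl,cv2.DIST_L2,0,.01,.01).ravel(); q=cast(c,[[x0-20*vx,y0-20*vy],[x0+20*vx,y0+20*vy]],167); e=q[0]-q[1]; print('top',np.degrees(np.arctan2(e[1],e[0])))
```

```text
[[642.8, 265.0], [695.4, 256.2], [627.4, 175.9], [680.7, 166.6], [641.3, 173.5], [666.1, 169.1], [657.8, 262.4], [681.5, 258.2], [534.4, 284.0], [518.9, 194.9], [572.2, 185.5]]
centre [661.60588315 215.91015556] near [654.06621093 171.22117745] far [669.14555536 260.59913367]
len 90.6410816755413 ang 80.4235627294243 width 53.336318747944325 54.050855680512306
80.19759685009066
80.6486488052633
79.45340624465878
80.17871145878834
80.14522188088198
perp near [np.float64(-9.922401980863008), np.float64(-9.922401980863038)] 164.21453555951183
plug [[664.21638337 232.02758075]
 [656.60862466 188.6785246 ]]
top 79.41364765705086
top 81.39929862721081
top 79.93138966931971
```

```bash
cat >> h.py <<'E'
ROD=np.array([621,-247.5]); QR=quat(np.radians(87.4))
A=np.radians(80.2); U=np.array([np.cos(A),np.sin(A)]); X=np.array([U[1],-U[0]]); C=np.array([661.6,215.9]); QS=quat(A)
def at(y,x=-3.,z=198): return [*(C+U*y+X*x),z]
E
python3 - <<'E'
from h import *
print(env.move_l([*ROD,112],QR,rate=150,f_stop=15)); 
set_gripper(10); s=env.read_state(); print(s['width'],s['force'],s['tool_pos'],s['time_s'])
env.move_l([*ROD,225],rate=150); s=env.read_state(); print(s['width'],s['force'])
im,c=snap('wrist')
env.move_l(at(-255,z=225),QS,rate=250); env.move_l(at(-205),rate=120); env.hold(.3)
im2,c2=snap('wrist'); sc,_=snap('scene')
s=env.read_state(); print(s['width'],s['force'],s['tool_pos'],at(-205),s['time_s'])
cv2.imwrite('pics/pre.png',cv2.resize(np.vstack([im2,sc]),(480,600)))
cv2.imwrite('pics/pre_w.png',im2)
E
```

```text
False
23.808636415857755 [ 1.27330699 -0.75201762 -0.44252375] [ 621.33226489 -247.56607449  112.05432137] 6.9583
24.031583754766885 [-0.24507641 -0.42815034 -2.21631721]
24.287915031986124 [-0.01673098  0.02797085 -1.50025771] [623.80125759  14.09849377 198.24419601] [np.float64(623.7508289755128), np.float64(14.402009308382626), 198] 9.9333
```

View pics/pre.png

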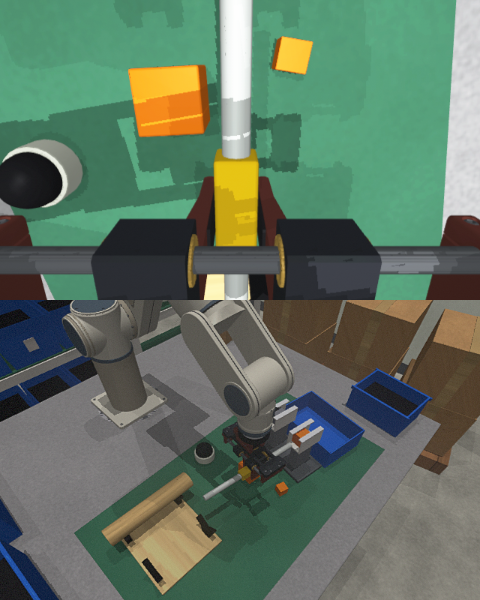

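The rod is gripped in mid-sleeve and points at the tube, clear of the decoys. I'll check its line in the wrist picture, then enter with a force stop.

Run:
```python
from h import *
im,c=snap('wrist'); h,s,v=hsv(im)
m=(s<40)&(v>110); m[210:]=0; m[:,:270]=0; m[:,370:]=0
rows=[]
for r in (5,40,80,120,160):
    k=np.flatnonzero(m[r]); rows.append([(k.min()+k.max())/2,r]); print(r,k.min(),k.max())
p=cast(c,rows,139)[:,:2]-C; print('along',np.round(p@U,1),'lateral',np.round(p@X,1))
for y in (-205+18,):  # tip at -37
    print('stopped',env.move_l(at(y),rate=60,f_stop=4)); s=env.read_state(); print(s['force'],(s['tool_pos'][:2]-C)@U)
im,_=snap('scene'); cv2.imwrite('pics/in.png',cv2.resize(im[120:270,250:490],None,fx=3,fy=3,interpolation=cv2.INTER_CUBIC))
```

```text
5 293 336
40 293 335
80 294 335
120 295 334
160 295 333
along [ -96.  -107.5 -121.4 -136.3 -152.2] lateral [-3.1 -3.3 -3.1 -3.1 -3.3]
stopped False
[ 0.76575511 -0.29296527 -2.01255145] -186.4010753974855
```

View pics/in.png

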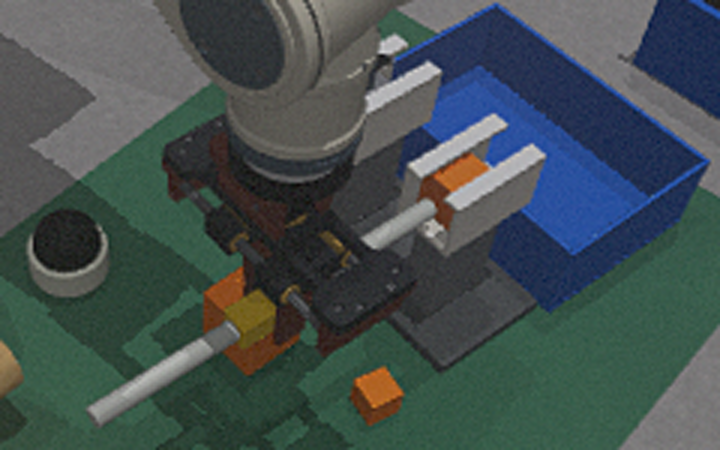

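The rod tip is inside the bore with no contact force, and the plug is just ahead of it. Now I'll push.

Run:
```python
from h import *
for y in (-170,-150,-130,-110,-90):
    st=env.move_l(at(y),rate=40,f_stop=25); s=env.read_state(); print(y,st,np.round(s['force'],1),round((s['tool_pos'][:2]-C)@U,1),round(s['width'],1))
    if st: break
env.hold(.3)
im,_=snap('top'); cv2.imwrite('pics/pushed.png',cv2.resize(im[100:260,130:340],None,fx=3,fy=3,interpolation=cv2.INTER_CUBIC)); print(env.read_state()['time_s'])
```

```text
-170 False [-0.2 -3.9 -0.6] -169.9 24.0
-150 False [ 0.6 -3.5 -1.5] -150.0 24.1
-130 False [ 0.   0.7 -1.5] -129.6 24.2
-110 False [ 0.1 -0.6 -3. ] -109.8 23.9
-90 False [ 1.  -0.1 -1.5] -89.9 24.0
14.0083
```

View pics/pushed.png

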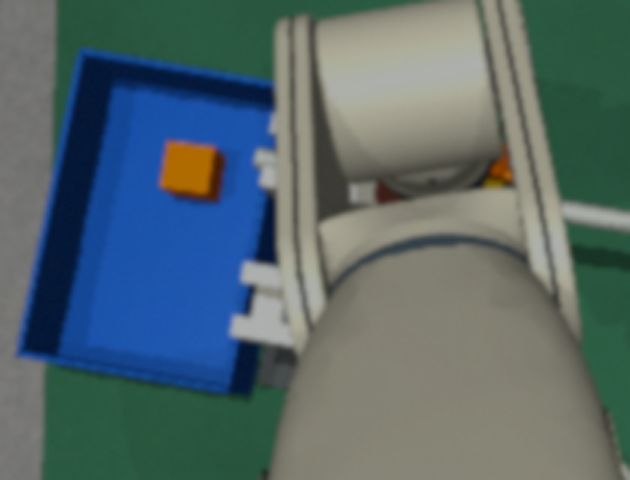

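The orange plug lies in the bin (crop px 190,170). I'll withdraw and return the rod, reversing the outward path.

Run:
```python
from h import *
env.move_l(at(-235),rate=120); env.move_l(at(-255,z=225),rate=120)
env.move_l([*ROD,225],QR,rate=220); env.hold(.2)
env.move_l([*ROD,130],rate=120); st=env.move_l([*ROD,112],rate=30,f_stop=12)
s=env.read_state(); print(st,s['tool_pos'],s['force'],s['time_s'])
set_gripper(70); env.hold(.2); set_gripper(88)
env.move_l([*ROD,300],rate=120); env.hold(.3)
b=snap('wrist'); im,c=b; h,s,v=hsv(im)
r=cv2.minAreaRect(blobs((h>22)&(h<32)&(s>170)&(v>90),200)[0]); print('yel',r,cast(c,[r[0]],63)[0])
t,_=snap('top'); sc,_=snap('scene')
cv2.imwrite('pics/end.png',np.hstack([cv2.resize(im,(400,250)),cv2.resize(sc,(400,250))])); print(env.read_state()['force'],env.read_state()['time_s'])
```

```text
False [ 621.35732554 -247.55616251  112.04969188] [ 1.32653552 -0.27901641 -2.00935852] 18.8083
yel ((315.4999694824219, 176.49996948242188), (74.99998474121094, 24.999996185302734), 90.0) [ 621.36049015 -245.83159789   63.        ]
[ 0.48416011 -0.15804544  0.59738149] 22.5333
```

View pics/end.png

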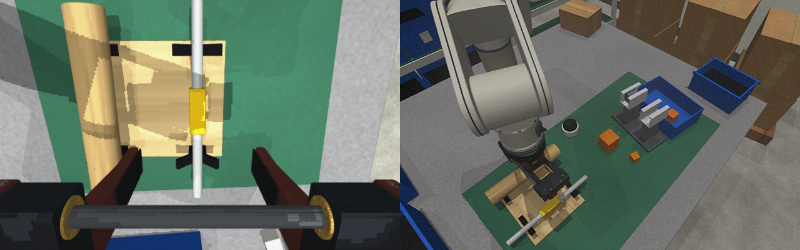

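The rod is back in both saddles, with its sleeve centre within 1 mm of the first measurement. The plug is in the bin at scene crop (673,115), the gripper is clear, and nothing else has moved.

```bash
python3 -c "
from h import *
workorder.sign_off()"
```

```text
the job is handed in; nothing more can be done
```

The job is done and handed in, at about 22.5 s on the robot's clock. I gripped the rod by its sleeve and pushed it through the orange plug's tube from the side away from the bin. The plug dropped into the blue bin, and I laid the rod back in its lane.

- **Push:** the force on the tool stayed around 4 N, and the sleeve did not slip in the grip.
- **Rod:** after release, the sleeve centre measured (621.4, -245.8) mm against (621.0, -245.9) mm before. The last picture shows the rod lying in both saddles. I did not measure whether it is level.
- **Plug:** two pictures show it in the bin, one of them the last taken.
- **Other things:** the grey plug, thick bar and dome look unmoved in the pictures. I did not measure them again.
- **Gripper:** it was open and held well above the rack.

No check failed or disagreed. Signing off reports no verdict, so I don't have the judged result.

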